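Seat the drill plate on its locating pins and latch it

TASK

The drill plate of the jig is hung up, tilted, on its two locating pins. Nudge it sideways with the fingers, up to the guide strip and along it, until both its holes drop over the pins and it lies flat and fully home on the jig's deck; then push the swing latch round by its knob as far as it goes, so that it lies over the plate. Do not lift or tip up the plate, and leave the loose tools and parts round the jig where they are.

Things in the scene. Friction and masses are not known exactly. Their poses are not given: they have to be found in the camera images.
- jig_base: Grey drill jig bolted to the bench. Origin on the bench top under the middle of the plate's place; its x points roughly away from the robot, y to its left (turned up to 0.25 rad either way), z up. Deck 25 mm above the bench, spanning x -75 to +90, y -155 to +145 mm. Above the deck stand only plate, guide strip, pins and latch. A flat bar (the workpiece) lies in a nest just below deck level.
- guide_strip (a point): Foot of the face of the straight steel guide strip on the jig's far side, at jig (+66, 0) mm, 25 mm above the bench. The strip is 24 mm high, 16 mm thick and runs along jig y from -140 to +95 mm. The seated plate's far side is 1 mm short of it: pushed flat against the strip and slid along it to the left, the plate's holes meet the pins and that end drops 10 mm.
- drill_plate: Loose grey metal plate 130 (x) by 170 (y) by 12 mm, 0.3 to 0.65 kg, slides under 10 N. Origin centre of its underside; seated it is over the jig's origin, 25 mm above the bench, axes as the jig's. Two flat drill bushings, 3 mm high, on it at (0,-35), (0,-66). Starts turned up to 0.1 rad, 6 to 20 mm short of its place in jig x (off the strip) and 15 to 44 mm in jig y (to the right), tilted 0.07.
- pin_near (a point): Tip of the steel locating pin nearer the robot, at jig (-38, +30) mm: 12 mm in diameter with a ball-shaped nose, standing 10 mm above the deck, 35 mm above the bench.
- pin_far (a point): Tip of the steel locating pin farther from the robot, at jig (+38, +30) mm: 12 mm in diameter with a ball-shaped nose, standing 10 mm above the deck, 35 mm above the bench.
- hole_near (a point): Centre of the lower mouth of the plate's near pin hole, 13.5 mm in diameter, right through, at (-38, +30, 0) mm in the plate. Seated it is on the axis of pin_near, 25 mm above the bench.
- hole_far (a point): Centre of the lower mouth of the plate's far pin hole, 13.5 mm in diameter, at (+38, +30, 0) mm in the plate. Seated it is on the axis of pin_far, 25 mm above the bench.
- plate_right_end (a point): Middle of the lower edge of the plate's right end, at (0, -85, 0) mm in the plate: the edge that rests on the deck from the start.
- plate_left_end (a point): Middle of the lower edge of the plate's left end, at (0, +85, 0) mm in the plate: the end held up by the pins at the start, about 38 mm above the bench.
- latch_pivot (a point): On the vertical axis of the swing latch, at jig (0, +108) mm, 39.5 mm above the bench (underside of the latch arm, which is 22 mm wide and 7 mm thick, and passes 2.5 mm over the seated plate).
- latch_knob (a point): Middle of the black upright knob (20 mm in diameter, 24 mm high, its top 79.5 mm above the bench) near the end of the latch arm, 54 mm from the pivot, 69.5 mm above the bench.
- latch (a joint): Angle of the swing latch, rad. At 0 (open) its arm points to -x of the jig, towards the robot; starts at 0 to 0.2. It turns counter-clockwise seen from above to a stop at 1.57, where the arm points to -y of the jig, over the left part of the seated plate. It stays where it is left; about 2 N at the knob moves it. It cannot pass a plate that is still raised below it.
- nut_1: Loose hex nut, 22 mm, on the bench in front of the jig, to be left alone.
- chalk: Stump of white chalk, 50 mm, on the bench right of the jig, to be left alone.
- screwdriver_flat: Screwdriver with a dark handle, 200 mm, lying on the bench left of the jig, to be left alone.
- oil_can: Small spouted oil can, 156 mm tall, standing behind the jig to the right, to be left alone.
- scriber: Loose steel scriber, 169 mm, lying on the bench in front of the jig, to be left alone.
- tape_measure: Pocket tape measure, 62 mm high, standing on the bench left of the jig, to be left alone.
Mind the look-alikes: they are no part of the job. There is more than one size of the drill_plate; the one meant has the size given above.

How it is judged:
By the outcome, as a careful person would: the job done as asked, in the order asked, and still so for the second after the job is handed in, with the robot touching nothing.
It also fails if it takes over 58 s, if anything falls off the work surface, if the arm or the gripper's body presses on something with over 40 N, if the wrist force passes 120 N, or if a joint passes its speed limit or range.

ROBOT

A 6-joint arm with a two-finger parallel gripper is mounted at the origin on the work surface; the furniture and walls round the work are solid. World frame = base frame: x ahead of the robot, y to its left, z up, the work surface at z = 0. Lengths are in mm, angles in rad, forces in N, time in s.
With the tool pointing down it reaches from about 350 to 1000 mm from the base axis. Payload 7.1 kg.
Tool frame: the origin (TCP) lies midway between the tips of the shut fingers; the grasp point (between the pads) lies 19 mm behind it; z points along the fingers, y is the direction in which the jaws open and shut (so a half turn about z gives the same grasp; the last joint's range is limited). The gripper opens to 85 mm and grips with 20 to 120 N. Pads are 22 mm wide; open, the fingers measure 114 mm over their backs; the gripper's body (76 mm by 85 mm) begins 54 mm behind the grasp point. The pads swing forward as they close: fully open they stand 13 mm farther back than shut.
Start: joints at [-1.137, 0.423, 1.63, -0, 1.089, -0.019], TCP at [273.442, -561.991, 231.319] pointing down, gripper open.
Joint ranges: [-3, 3], [-0.9, 2.11], [0.09, 2.58], [-1.31, 4.45], [0.11, 2.69], [-2.54, 2.54]. Speed limits (rad/s): [2.39, 2.39, 3.01, 3.14, 3.14, 3.14].

INTERFACE

Orientations are given as a rotation vector (axis times angle).
In Python, from station import sense, grab_frame, camera_info, finish_job gives the robot as it stands.
- The arm moves only by the tool jog_arm, never from a script. Its argument "deltas" is a list of rows, each an object of numbers: "dx", "dy", "dz": the shift along the tool's x, y, z in m; "roll": the turn about the tool's z in rad. In form: [{"dx": .., "dy": .., "dz": .., "roll": ..}, ...]. A call has 1 to 5 rows; each row shifts and turns the commanded pose from where the row before left it, along the tool's axes as they then stand; what a row does not reach is not made up. A row lasts 1/10 s, in which the tool goes at most 50 mm and 8.59 degrees, less where a joint would pass 70% of its speed; a pose out of reach is approached as far as the arm can. A call with a gripper value outside its range is refused whole. "fingers" is the closure in counts, from 0 (fully open) to 255 (shut), set as the call begins (left out, the last holds). The fingers move at their own pace and stop on an object; the grip force is fixed at half the most. Time passes only in rows, so rows that do not move let the fingers close. It gives the time, the measured TCP pose, the force and the opening at its end, in the units of the state.
- sense(): the state, without advancing time (a new reading comes with each control period).
- grab_frame(name): name is "scene" or "top"; returns the picture (400x640x3 uint8, red, green, blue); there is no depth.
- camera_info(name): a dict with "intrinsics" (3x3 intrinsics, pixels), "extrinsics" (4x4, takes a point from world to camera coordinates). Camera axes: x right, y down, z forward; pixel columns grow to the right and rows downward; lengths in mm; the calibration is good to about 2 mm. A picture is of the moment at which its call begins. camera_info takes no time and is no camera call.
- finish_job(): hands the job in, once; it reports no verdict.
The state is a dict: "t": time; "joint_pos": joint angles; "qd": joint speeds; "joint_efforts": joint torques, N m; "tcp_pos": TCP position; "tcp_rot": TCP orientation; "contact_force": force on the tool from outside, world axes, zero at the start; "wrist_torque": the same for the moment, N m; "finger_gap": opening from 0.0 (shut) to 1.0 (fully open).
Only numpy, scipy, OpenCV 4.12 (cv2) and the standard library are available. Lean on these libraries where they do the work, as an engineer would, in place of code of your own. Each camera call takes 0.05 s, during which the arm holds its last target.

## Working session

There is one attempt and no reset: what is moved stays moved. The work goes in short steps, Python scripts to look and compute and a tool call to move; the robot and the scene stay as the last step left them, time stands still between calls to the robot, and variables do not carry over. Pictures are saved under pics/ and viewed, and the job is handed in when it is done.

Besides the shell and the picture viewer there is one more tool, called after "Call:" in YAML: its name, and indented under it one key for each argument. jog_arm: Moves the arm, as the interface text tells. Its arguments: {"type":"object","properties":{"deltas":{"type":"array","items":{"type":"object","properties":{"dx":{"type":"number"},"dy":{"type":"number"},"dz":{"type":"number"},"roll":{"type":"number"}}}},"fingers":{"type":"number"}},"required":["deltas"]}

```bash
mkdir -p pics; ls; python3 - <<'E'
from station import *
import cv2
for n in("scene","top"):
    f=grab_frame(n); cv2.imwrite(f"pics/{n}0.png",f[:,:,::-1])
    c=camera_info(n);print(n,c)
s=sense();print(s)
E
```

```text
pics
scene {'intrinsics': array([[432.80706895,   0.        , 321.79144475],
       [  0.        , 432.80706895, 198.60565796],
       [  0.        ,   0.        ,   1.        ]]), 'extrinsics': array([[-8.31846407e-01, -5.54973275e-01,  6.01822521e-03,
         4.85141355e+02],
       [-2.22015686e-01,  3.22800820e-01, -9.20059056e-01,
         1.81397536e+02],
       [ 5.08665499e-01, -7.66683960e-01, -3.91733474e-01,
         8.77558991e+02],
       [ 0.00000000e+00,  0.00000000e+00,  0.00000000e+00,
         1.00000000e+00]])}
top {'intrinsics': array([[429.02596336,   0.        , 326.04502623],
       [  0.        , 429.02596336, 203.86492116],
       [  0.        ,   0.        ,   1.        ]]), 'extrinsics': array([[-2.80768602e-02, -9.99601436e-01,  2.94260354e-03,
         5.25962823e+01],
       [-9.82583746e-01,  2.70576831e-02, -1.83839779e-01,
         5.41998213e+02],
       [ 1.83686887e-01, -8.05299817e-03, -9.82951818e-01,
         9.23282185e+02],
       [ 0.00000000e+00,  0.00000000e+00,  0.00000000e+00,
         1.00000000e+00]])}
{'t': 0.1, 'joint_pos': array([-1.13699607e+00,  4.23794608e-01,  1.63057725e+00,  2.87734020e-05,
        1.08859214e+00, -1.90083526e-02]), 'qd': array([-0.0014229 , -0.00364996, -0.0004131 ,  0.00169234,  0.00036552,
        0.00107487]), 'joint_efforts': array([ 6.82881182e-04, -5.58425045e+01, -2.82443172e+01,  1.76417080e-05,
        2.98160230e-03, -1.63737525e-05]), 'tcp_pos': array([ 273.25952772, -561.57215845,  230.618842  ]), 'tcp_rot': array([-3.06011055e+00, -7.04886309e-01,  4.04212438e-04]), 'contact_force': array([0.38487492, 0.10824135, 0.05936192]), 'wrist_torque': array([ 0.0057949 , -0.01478458, -0.02137341]), 'finger_gap': 1.0010193042656732}
```

View pics/scene0.png

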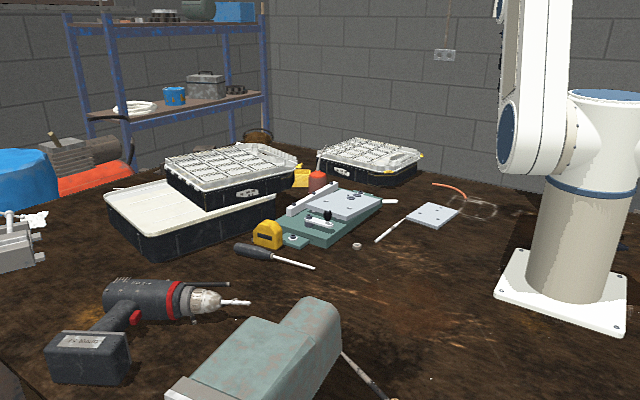

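View pics/top0.png

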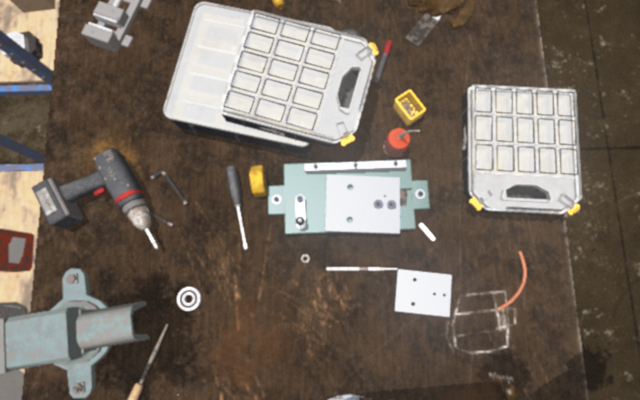

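The top view shows the jig around px (350,197), with the plate at (327-402, 175-234), the latch knob near (298,222), and the guide strip at (305-410, 165). The decoy plate is at (423,293). I'll zoom in on the jig.

```bash
python3 - <<'E'
import cv2
a=cv2.imread('pics/top0.png')[150:250,255:445];cv2.imwrite('pics/topz.png',cv2.resize(a,None,fx=4.2,fy=4.2,interpolation=cv2.INTER_CUBIC))
a=cv2.imread('pics/scene0.png')[170:260,240:400];cv2.imwrite('pics/scz.png',cv2.resize(a,None,fx=5,fy=5,interpolation=cv2.INTER_CUBIC))
E
```

```text
(no output)
```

View pics/topz.png

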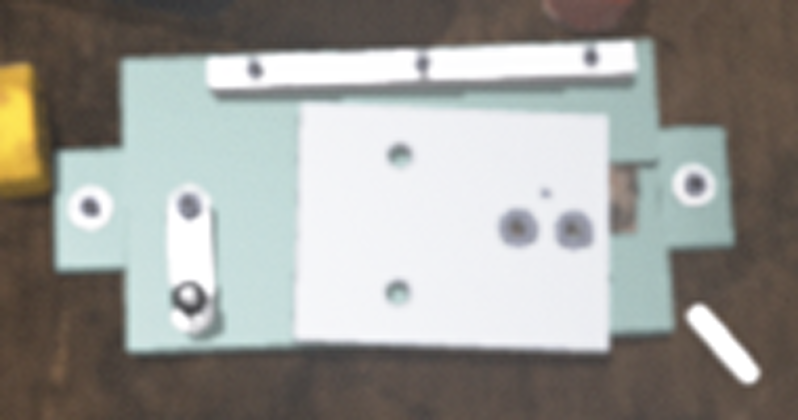

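View pics/scz.png

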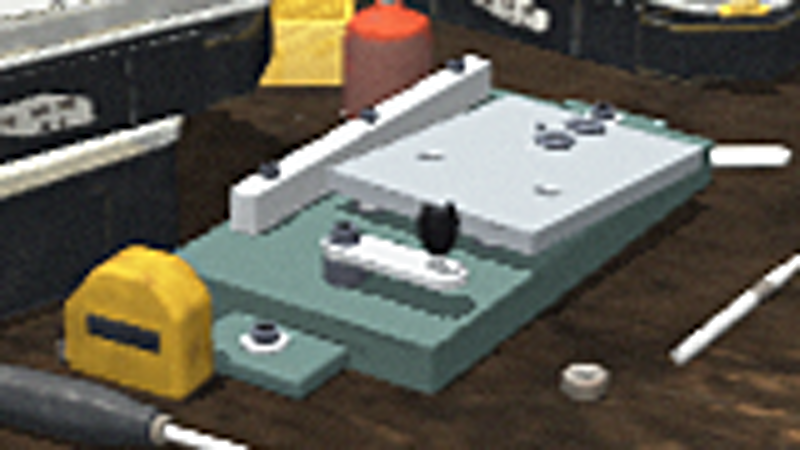

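```bash
cat > h.py <<'E'
import numpy as np, cv2
from station import *
def ray(n,uv,z):
    c=camera_info(n);K=c['intrinsics'];E=c['extrinsics'];R=E[:3,:3];t=E[:3,3]
    C=-R.T@t; d=R.T@np.linalg.solve(K,[uv[0],uv[1],1.]); return C+d*(z-C[2])/d[2]
def uz(X,Y,x0=255,y0=150,f=4.2): return ((X+.5)/f-.5+x0,(Y+.5)/f-.5+y0)
def fit(src,dst): # dst=R src + t
    s=np.array(src,float);d=np.array(dst,float)[:,:2];a=s-s.mean(0);b=d-d.mean(0)
    th=np.arctan2((a[:,0]*b[:,1]-a[:,1]*b[:,0]).sum(),(a*b).sum())
    R=np.array([[np.cos(th),-np.sin(th)],[np.sin(th),np.cos(th)]]);t=d.mean(0)-R@s.mean(0)
    return th,t,d-(s@R.T+t)
E
python3 - <<'E'
from h import *
np.set_printoptions(precision=1,suppress=True)
P=lambda X,Y,z:ray('top',uz(X,Y),z)
c=[P(121,59,25),P(653,40,25),P(672,331,25),P(127,352,25)]
th,t,r=fit([(90,145),(90,-155),(-75,-155),(-75,145)],c);print('jig',th,t,r.round(1).tolist())
R=np.array([[np.cos(th),-np.sin(th)],[np.sin(th),np.cos(th)]])
J=lambda p:R.T@(p[:2]-t)
print('pivot(0,108)',J(P(189,205,47)))
print('strip far (82,95),(82,-140)',J(P(206,57,49)),J(P(635,42,49)), 'near66',J(P(209,86,49)),J(P(636,72,49)))
k=P(189,295,79.5);print('knob',k,J(k))
q=[P(299,103,50),P(608,115,37),P(609,352,37),P(295,341,50)]
print('pl corners',[J(x) for x in q])
hs=[P(400,154,45.5),P(398,291,45.5)];bs=[P(518,227,43),P(573,230,41)]
print('holes',[J(x) for x in hs],'bush',[J(x) for x in bs])
a,tt,r=fit([(65,85),(65,-85),(-65,-85),(-65,85),(38,30),(-38,30),(0,-35),(0,-66)],[J(x) for x in q+hs+bs]);print('plate in jig',a,tt,r.tolist())
c=camera_info('top');E=c['extrinsics'];print(-E[:3,:3].T@E[:3,3])
E
```

```text
jig 0.008974180598936902 [558.5 -10.4] [[0.4, 0.1], [0.6, -0.8], [-0.2, 0.8], [-0.8, -0.1]]
pivot(0,108) [  0.5 107.8]
strip far (82,95),(82,-140) [82.9 96.2] [  82.9 -140.6] near66 [66.3 95. ] [  65.8 -139.9]
knob [503.8  96.4  79.5] [-53.7 107.3]
pl corners [array([54.7, 46. ]), array([  45. , -125.1]), array([ -86.8, -116.6]), array([-76.2,  53. ])]
holes [array([25.1, -8.2]), array([-50.6,  -3.6])] bush [array([-17.4, -70.7]), array([ -19.8, -100.9])]
plate in jig -0.06087664146247027 [-15.4 -35.7] [[0.049883639795609724, 0.7554139536032949], [0.6957468065635695, -0.6740040991414702], [-1.3035595151779518, -0.08769875709901953], [-1.0299653572251941, -0.17876495226276035], [0.7664553662875981, -0.20694836694147334], [0.9821760972916067, -0.1729802936686613], [0.17287697232372778, -0.10744216816158314], [-0.33361400985895884, 0.6724246836716787]]
[ 364.4   45.3 1007. ]
```

Jig pose: world (558.5, -10.4), yaw 0.009. In the jig frame the plate is at (-15.4, -35.7), yaw -0.061. First I'll shut the fingers and square the tool to the jig.

Call:
jog_arm:
  deltas:
    - {"roll":0.148}
    - {"roll":0.148}
    - {"roll":0.1475}
    - {}
    - {}
  fingers: 255

```text
validation failed for argument at $.de...
```

Call:
jog_arm:
  deltas:
    - {"dx":0,"dy":0,"dz":0,"roll":0.148}
    - {"dx":0,"dy":0,"dz":0,"roll":0.148}
    - {"dx":0,"dy":0,"dz":0,"roll":0.1475}
    - {"dx":0,"dy":0,"dz":0,"roll":0}
  fingers: 255

```text
t: 0.5
tcp_pos: [273.3, -561.7, 230.9]
tcp_rot: [-3.141, -0.012, 0.001]
contact_force: [0.0, 0.2, 0.3]
finger_gap: 0.328
```

Call:
jog_arm:
  deltas:
    - {"dx":0.0175,"dy":-0.046,"dz":0,"roll":0}
    - {"dx":0.0175,"dy":-0.046,"dz":0,"roll":0}
    - {"dx":0.0175,"dy":-0.046,"dz":0,"roll":0}
    - {"dx":0.0175,"dy":-0.046,"dz":0,"roll":0}
    - {"dx":0.0175,"dy":-0.046,"dz":0,"roll":0}

```text
t: 1.0
tcp_pos: [359.0, -329.3, 231.3]
tcp_rot: [-3.141, -0.021, -0.0]
contact_force: [1.0, -0.2, 0.1]
finger_gap: -0.0
```

Call:
jog_arm:
  deltas:
    - {"dx":0.0175,"dy":-0.046,"dz":0,"roll":0}
    - {"dx":0.0175,"dy":-0.046,"dz":0,"roll":0}
    - {"dx":0.0175,"dy":-0.046,"dz":0,"roll":0}
    - {"dx":0.0175,"dy":-0.046,"dz":0,"roll":0}
    - {"dx":0,"dy":0,"dz":0,"roll":0}

```text
t: 1.5
tcp_pos: [428.3, -141.9, 231.4]
tcp_rot: [-3.14, -0.031, -0.001]
contact_force: [-0.9, -1.5, 0.8]
finger_gap: -0.004
```

Call:
jog_arm:
  deltas:
    - {"dx":0.008,"dy":-0.028,"dz":0.03,"roll":0.01}
    - {"dx":0.008,"dy":-0.028,"dz":0.045,"roll":0}
    - {"dx":0,"dy":0,"dz":0.045,"roll":0}
    - {"dx":0,"dy":0,"dz":0.045,"roll":0}
    - {"dx":0,"dy":0,"dz":0,"roll":0}

```text
t: 2.0
tcp_pos: [437.8, -91.6, 64.3]
tcp_rot: [-3.139, -0.004, 0.019]
contact_force: [-1.3, 0.4, 0.0]
finger_gap: 0.002
```

Call:
jog_arm:
  deltas:
    - {"dx":0,"dy":0,"dz":0.018,"roll":0}
    - {"dx":0,"dy":0,"dz":0.018,"roll":0}
    - {"dx":0,"dy":0,"dz":0,"roll":0}
    - {"dx":0,"dy":0,"dz":0,"roll":0}

```text
t: 2.4
tcp_pos: [443.1, -93.0, 35.0]
tcp_rot: [3.141, -0.0, 0.002]
contact_force: [0.2, -0.4, 0.6]
finger_gap: 0.0
```

Call:
jog_arm:
  deltas:
    - {"dx":0.005,"dy":0,"dz":0.006,"roll":-0.008}
    - {"dx":0.005,"dy":0,"dz":0,"roll":0}
    - {"dx":0.003,"dy":0,"dz":0,"roll":0}
    - {"dx":0,"dy":0,"dz":0,"roll":0}

```text
t: 2.8
tcp_pos: [456.4, -92.4, 27.8]
tcp_rot: [3.141, 0.012, 0.002]
contact_force: [-0.6, -0.1, 0.8]
finger_gap: -0.002
```

Call:
jog_arm:
  deltas:
    - {"dx":0.003,"dy":0,"dz":0,"roll":0}
    - {"dx":0.003,"dy":0,"dz":0,"roll":0}
    - {"dx":0.002,"dy":0,"dz":0,"roll":0}
    - {"dx":0,"dy":0,"dz":0,"roll":0}

```text
t: 3.2
tcp_pos: [463.5, -92.2, 27.3]
tcp_rot: [-3.142, -0.012, 0.0]
contact_force: [0.1, 0.2, 0.9]
finger_gap: -0.001
```

```bash
cat > snap.py <<'E'
import sys;from h import *
k=sys.argv[1];s=sense();print(s['t'],s['tcp_pos'].round(1),s['contact_force'].round(1))
a=cv2.resize(grab_frame('top')[150:250,255:445],None,fx=4.2,fy=4.2,interpolation=cv2.INTER_CUBIC)
cv2.imwrite(f'pics/t{k}.png',a[:,:,::-1])
if len(sys.argv)>2:
    b=cv2.resize(grab_frame('scene')[170:260,240:400],None,fx=5,fy=5,interpolation=cv2.INTER_CUBIC);cv2.imwrite(f'pics/s{k}.png',b[:,:,::-1])
E
python3 snap.py 1 b
```

```text
3.2 [463.5 -92.2  27.3] [0.1 0.2 0.9]
```

View pics/t1.png

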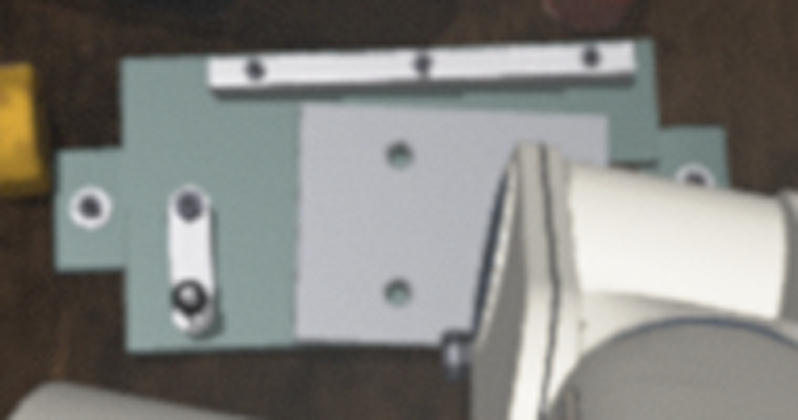

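View pics/s1.png

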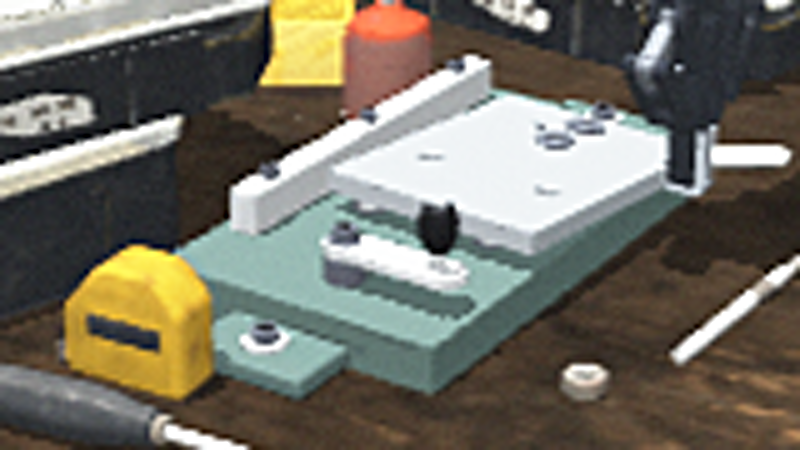

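Call:
jog_arm:
  deltas:
    - {"dx":0,"dy":0,"dz":-0.004,"roll":0.008}
    - {"dx":0.002,"dy":0,"dz":0,"roll":0}
    - {"dx":0.002,"dy":0,"dz":0,"roll":0}
    - {"dx":0.002,"dy":0,"dz":0,"roll":0}
    - {"dx":0.002,"dy":0,"dz":0,"roll":0}

```text
t: 3.8
tcp_pos: [471.0, -92.3, 31.3]
tcp_rot: [-3.141, 0.001, 0.001]
contact_force: [-3.3, -1.6, 1.6]
finger_gap: 0.002
```

Call:
jog_arm:
  deltas:
    - {"dx":0.002,"dy":0,"dz":0,"roll":0}
    - {"dx":0.001,"dy":0,"dz":0,"roll":0}
    - {"dx":0,"dy":0,"dz":0,"roll":0}

```text
t: 4.1
tcp_pos: [474.6, -92.2, 31.3]
tcp_rot: [3.142, -0.001, 0.0]
contact_force: [-1.9, -1.1, 0.6]
finger_gap: -0.003
```

```bash
python3 snap.py 2 b
```

```text
4.1 [474.6 -92.2  31.3] [-1.9 -1.1  0.6]
```

View pics/t2.png

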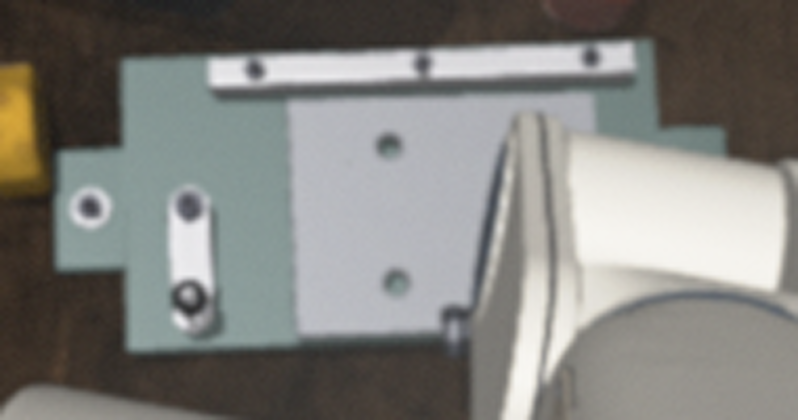

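View pics/s2.png

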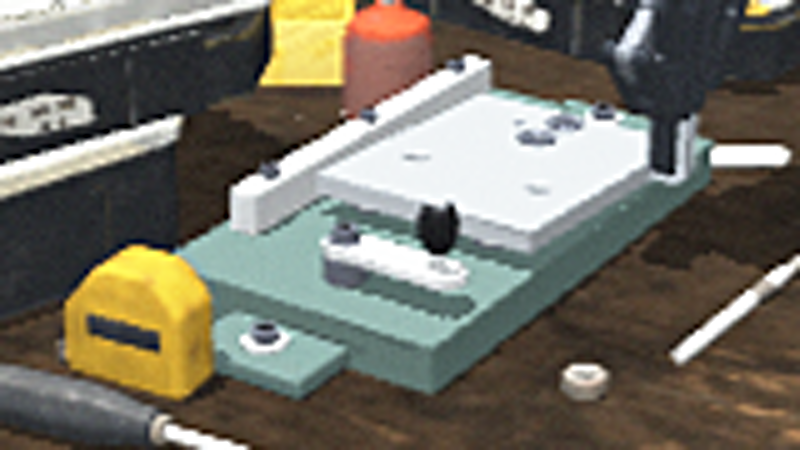

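```bash
cat >> h.py <<'E'
TH=0.009;T0=np.array([558.5,-10.4])
RJ=np.array([[np.cos(TH),-np.sin(TH)],[np.sin(TH),np.cos(TH)]])
J=lambda p:RJ.T@(np.array(p)[:2]-T0)
W=lambda p:RJ@np.array(p,float)+T0
P=lambda X,Y,z:ray('top',uz(X,Y),z)
def plate(h1,h2,z=45.5):
    a,t,r=fit([(38,30),(-38,30)],[J(P(*h1,z)),J(P(*h2,z))]);print('plate yaw %.3f'%a,t.round(1),r.round(1).tolist())
E
python3 - <<'E'
from h import *
plate((400,154),(398,291));plate((389,145),(397,281))
print(J(P(290,100,50)),J(P(595,94,37)))
E
```

```text
plate yaw -0.062 [-14.5 -35.8] [[-0.1, 0.0], [0.1, -0.0]]
plate yaw 0.011 [ -7.  -32.8] [[-0.3, -0.0], [0.3, 0.0]]
[56.57880822 50.86594361] [  57.25913427 -118.71088964]
```

Call:
jog_arm:
  deltas:
    - {"dx":-0.008,"dy":0,"dz":0,"roll":0}
    - {"dx":0,"dy":-0.02,"dz":-0.003,"roll":-0.004}
    - {"dx":0,"dy":-0.025,"dz":0,"roll":-0.004}
    - {"dx":0.003,"dy":0,"dz":0,"roll":0}
    - {"dx":0.003,"dy":0,"dz":0,"roll":0}

```text
t: 4.7
tcp_pos: [472.6, -47.0, 34.5]
tcp_rot: [3.141, 0.013, 0.001]
contact_force: [0.0, 0.5, -0.2]
finger_gap: 0.001
```

Call:
jog_arm:
  deltas:
    - {"dx":0.003,"dy":0,"dz":0,"roll":0}
    - {"dx":0.003,"dy":0,"dz":0,"roll":0}
    - {"dx":0.002,"dy":0,"dz":0,"roll":0}
    - {"dx":0,"dy":0,"dz":0,"roll":0}

```text
t: 5.1
tcp_pos: [480.3, -47.5, 34.2]
tcp_rot: [-3.142, -0.01, 0.0]
contact_force: [-2.5, 0.1, 0.7]
finger_gap: -0.001
```

Call:
jog_arm:
  deltas:
    - {"dx":0.001,"dy":0,"dz":0,"roll":0}
    - {"dx":0.001,"dy":0,"dz":0,"roll":0}
    - {"dx":0,"dy":0,"dz":0,"roll":0}

```text
t: 5.4
tcp_pos: [482.5, -47.2, 34.3]
tcp_rot: [3.142, 0.011, 0.0]
contact_force: [-2.2, 0.2, -0.0]
finger_gap: 0.001
```

Call:
jog_arm:
  deltas:
    - {"dx":0.001,"dy":0,"dz":0,"roll":0}
    - {"dx":0,"dy":0,"dz":0,"roll":0}

```text
t: 5.6
tcp_pos: [483.0, -47.1, 34.3]
tcp_rot: [3.142, 0.012, -0.001]
contact_force: [-4.4, -1.9, 0.4]
finger_gap: 0.003
```

Call:
jog_arm:
  deltas:
    - {"dx":0.0005,"dy":0,"dz":0,"roll":0}
    - {"dx":0.0005,"dy":0,"dz":0,"roll":0}
    - {"dx":0,"dy":0,"dz":0,"roll":0}

```text
t: 5.9
tcp_pos: [483.0, -47.1, 34.2]
tcp_rot: [-3.141, -0.012, 0.004]
contact_force: [-6.8, -1.8, 3.2]
finger_gap: -0.0
```

```bash
python3 snap.py 3 b
```

```text
5.9 [483.  -47.1  34.2] [-6.8 -1.8  3.2]
```

View pics/t3.png

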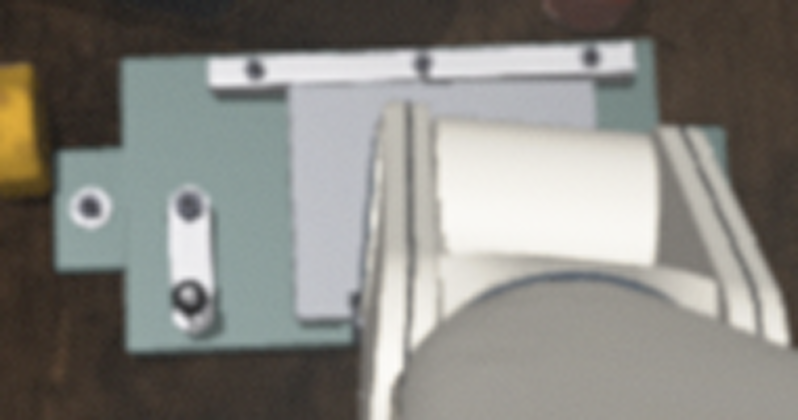

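View pics/s3.png

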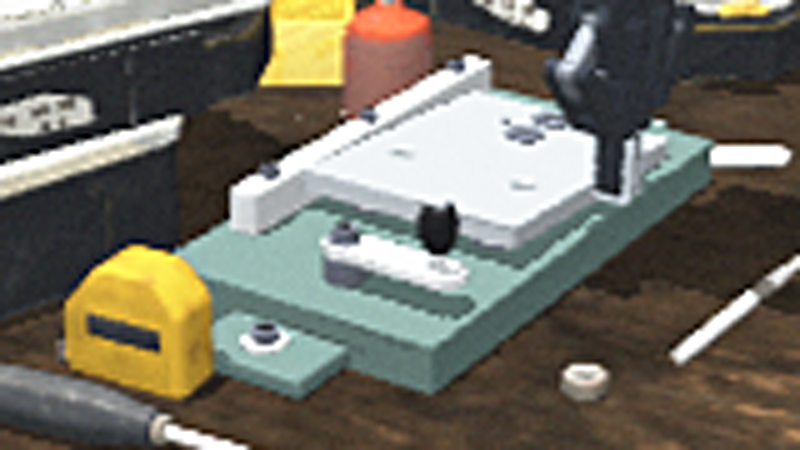

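Call:
jog_arm:
  deltas:
    - {"dx":-0.01,"dy":0,"dz":0,"roll":0}
    - {"dx":0,"dy":0,"dz":-0.045,"roll":0}
    - {"dx":0,"dy":0.04,"dz":0,"roll":0}
    - {"dx":0.03,"dy":0.04,"dz":0,"roll":0}
    - {"dx":0.04,"dy":0.028,"dz":0,"roll":0}

```text
t: 6.5
tcp_pos: [545.4, -156.6, 80.3]
tcp_rot: [3.141, 0.01, 0.003]
contact_force: [1.0, 0.0, -0.3]
finger_gap: -0.002
```

Call:
jog_arm:
  deltas:
    - {"dx":0,"dy":0,"dz":0,"roll":0}
    - {"dx":0,"dy":0,"dz":0,"roll":0}

```text
t: 6.7
tcp_pos: [546.0, -155.4, 79.4]
tcp_rot: [3.141, 0.01, 0.003]
contact_force: [-0.2, 0.3, -0.5]
finger_gap: -0.001
```

Call:
jog_arm:
  deltas:
    - {"dx":0,"dy":0,"dz":0.025,"roll":0}
    - {"dx":0,"dy":0,"dz":0.0235,"roll":0}
    - {"dx":0,"dy":0,"dz":0,"roll":0}
    - {"dx":0,"dy":-0.006,"dz":0,"roll":0}

```text
t: 7.1
tcp_pos: [544.2, -148.1, 30.9]
tcp_rot: [-3.141, -0.011, 0.002]
contact_force: [0.5, 0.0, 0.2]
finger_gap: 0.0
```

```bash
python3 snap.py 4 b
```

```text
7.1 [ 544.2 -148.1   30.9] [0.5 0.  0.2]
```

View pics/s4.png

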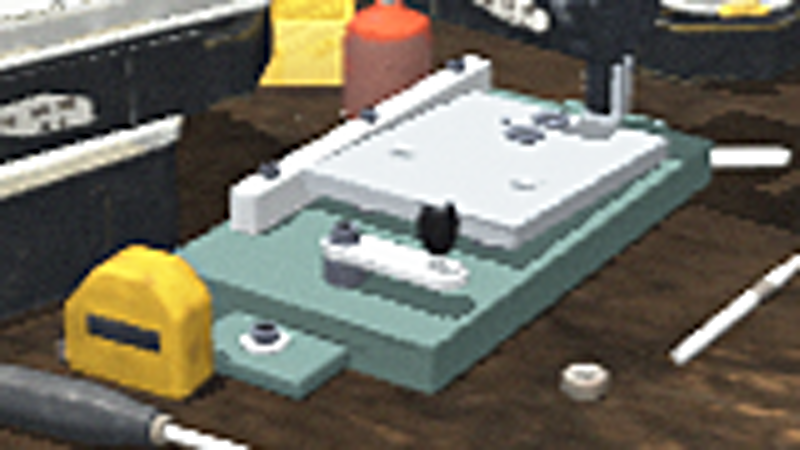

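View pics/t4.png

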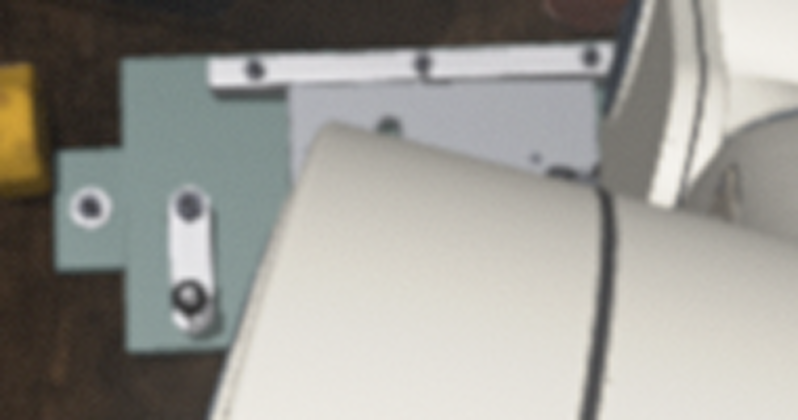

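Call:
jog_arm:
  deltas:
    - {"dx":0,"dy":-0.003,"dz":0,"roll":0}
    - {"dx":0,"dy":-0.003,"dz":0,"roll":0}
    - {"dx":0.0004,"dy":-0.003,"dz":0,"roll":0}
    - {"dx":0.0004,"dy":-0.003,"dz":0,"roll":0}
    - {"dx":0.0004,"dy":-0.003,"dz":0,"roll":0}

```text
t: 7.7
tcp_pos: [546.2, -133.7, 31.0]
tcp_rot: [3.141, 0.012, 0.0]
contact_force: [-0.3, -5.3, 1.5]
finger_gap: -0.002
```

Call:
jog_arm:
  deltas:
    - {"dx":0.0004,"dy":-0.003,"dz":0,"roll":0}
    - {"dx":0.0004,"dy":-0.003,"dz":0,"roll":0}
    - {"dx":0.0004,"dy":-0.003,"dz":0,"roll":0}
    - {"dx":0.0004,"dy":-0.002,"dz":0,"roll":0}
    - {"dx":0,"dy":0,"dz":0,"roll":0}

```text
t: 8.2
tcp_pos: [546.8, -122.8, 30.8]
tcp_rot: [3.141, 0.012, -0.002]
contact_force: [-1.9, -3.7, 2.5]
finger_gap: -0.001
```

```bash
python3 snap.py 5 b
```

```text
8.2 [ 546.8 -122.8   30.8] [-1.9 -3.7  2.5]
```

View pics/s5.png

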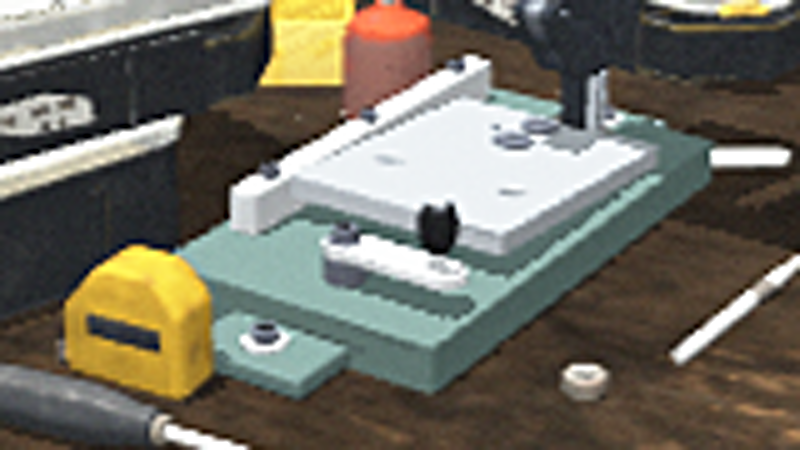

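View pics/t5.png

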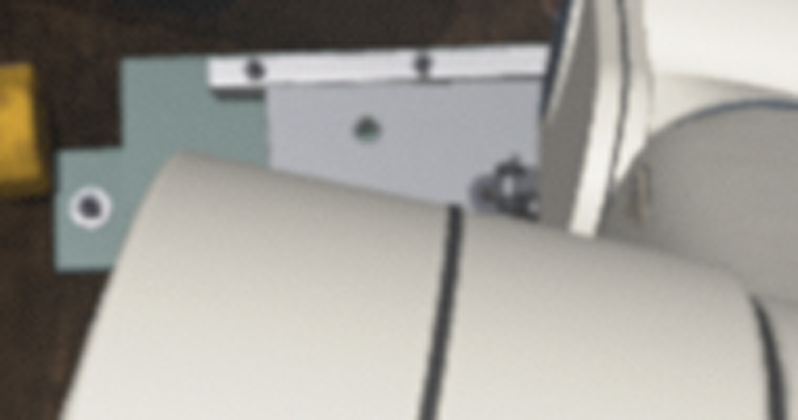

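```bash
python3 - <<'E'
from h import *
print(J(P(367,129,45.5)), 'edge',J(P(267,88,50)))
E
```

```text
[39.83050167  9.21541135] edge [63.81534741 63.22284967]
```

Call:
jog_arm:
  deltas:
    - {"dx":0.0004,"dy":-0.003,"dz":0,"roll":0}
    - {"dx":0.0004,"dy":-0.003,"dz":0,"roll":0}
    - {"dx":0.0004,"dy":-0.003,"dz":0,"roll":0}
    - {"dx":0.0004,"dy":-0.003,"dz":0,"roll":0}
    - {"dx":0.0004,"dy":-0.003,"dz":0,"roll":0}

```text
t: 8.8
tcp_pos: [547.4, -108.6, 30.7]
tcp_rot: [3.141, 0.012, -0.006]
contact_force: [-7.0, -8.2, 4.7]
finger_gap: 0.003
```

Call:
jog_arm:
  deltas:
    - {"dx":0,"dy":-0.001,"dz":0,"roll":0}
    - {"dx":0.0002,"dy":-0.001,"dz":0,"roll":0}
    - {"dx":0,"dy":0,"dz":0,"roll":0}

```text
t: 9.1
tcp_pos: [549.9, -105.4, 30.8]
tcp_rot: [-3.141, -0.011, -0.001]
contact_force: [0.4, -0.2, 0.3]
finger_gap: 0.002
```

```bash
python3 snap.py 6 b
```

```text
9.1 [ 549.9 -105.4   30.8] [ 0.4 -0.2  0.3]
```

View pics/s6.png

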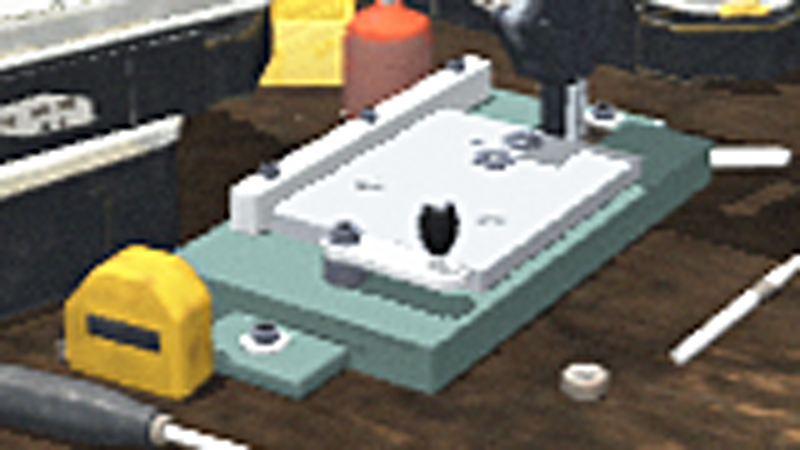

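View pics/t6.png

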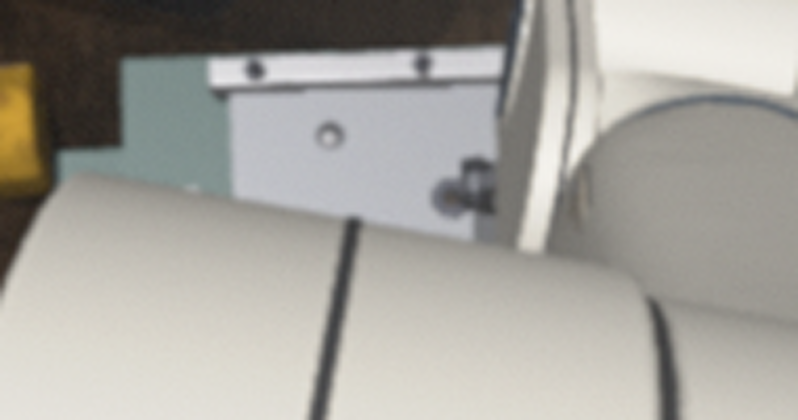

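The left end appears to have dropped: the far pin shows in its hole at zoom px (329,136), and the push force is gone. I'll retreat and check.

Call:
jog_arm:
  deltas:
    - {"dx":0,"dy":0.012,"dz":0,"roll":0}
    - {"dx":0,"dy":0.005,"dz":-0.045,"roll":0}
    - {"dx":0,"dy":0.02,"dz":-0.045,"roll":0}
    - {"dx":-0.03,"dy":0.04,"dz":-0.02,"roll":0}
    - {"dx":-0.05,"dy":0.0,"dz":0,"roll":0}

```text
t: 9.7
tcp_pos: [477.4, -185.3, 143.4]
tcp_rot: [3.136, 0.01, 0.018]
contact_force: [-0.5, 0.2, -0.8]
finger_gap: -0.002
```

Call:
jog_arm:
  deltas:
    - {"dx":-0.05,"dy":0.03,"dz":0,"roll":0}
    - {"dx":-0.05,"dy":0.03,"dz":0,"roll":0}
    - {"dx":0,"dy":0,"dz":0,"roll":0}

```text
t: 10.0
tcp_pos: [382.2, -234.2, 139.3]
tcp_rot: [-3.141, -0.004, 0.004]
contact_force: [0.5, -0.1, -0.1]
finger_gap: -0.0
```

```bash
python3 snap.py 7 b
```

```text
10.0 [ 382.2 -234.2  139.3] [ 0.5 -0.1 -0.1]
```

View pics/s7.png

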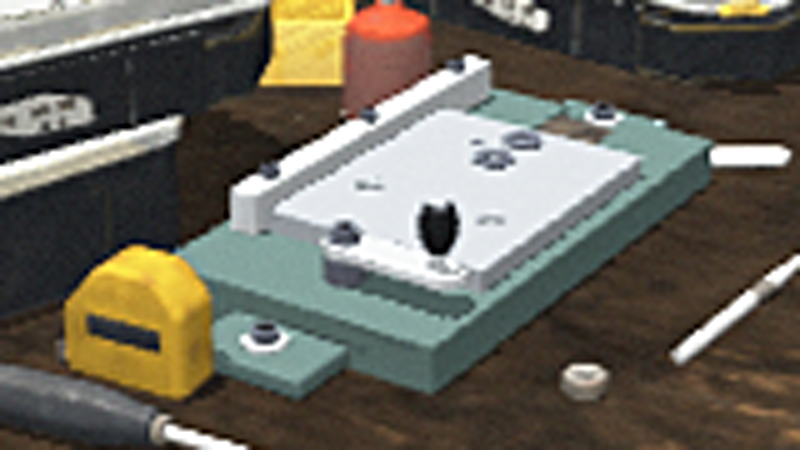

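View pics/t7.png

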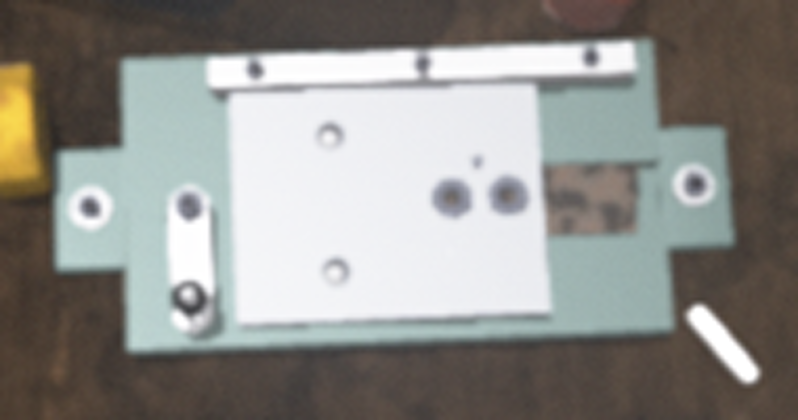

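Both pins show in their holes, at (329,136) and (335,271). I'll check the plate height at its corners by triangulating across the two views.

```bash
python3 - <<'E'
from h import *
np.set_printoptions(precision=1,suppress=True)
plate((329,136),(335,271),37)
q=[(229,94),(536,84),(551,314),(237,324)]
print([J(P(*x,37)) for x in q])
def tri(a,b):
    Ps=[camera_info(n)['intrinsics']@camera_info(n)['extrinsics'][:3] for n in('top','scene')]
    X=cv2.triangulatePoints(Ps[0],Ps[1],np.array(a,float),np.array(b,float));X=X[:3,0]/X[3];return J(X),X[2]
def proj(p):
    c=camera_info('scene');w=c['extrinsics']@np.array([*W(p[:2]),p[2],1]);u=c['intrinsics']@w[:3];u=u[:2]/u[2];return ((u-[240,170])+.5)*5-.5
for p in [(65,85),(65,-85),(-65,-85),(-65,85)]:
    print(p,'seated',proj((*p,37)),'raised10',proj((*p,47)))
print('deck corner check',proj((-75,145,25)),'strip top',proj((82,95,49)), proj((66,95,49)))
for n,a,b in [('LF',q[0],(275,210)),('RF',q[1],(440,108)),('RN',q[2],(640,160)),('LN',q[3],(476,272))]:
    print(n,tri(uz(*a),uz(*b,240,170,5)))
E
```

```text
plate yaw 0.003 [ 0.9 -0.2] [[-0.2, -0.0], [0.2, 0.0]]
[array([64.6, 84.5]), array([ 64.2, -86.3]), array([-64.9, -86.5]), array([-64.1,  84. ])]
(65, 85) seated [267.5 209.4] raised10 [267.1 191.8]
(65, -85) seated [443.2 107.3] raised10 [443.4  91.3]
(-65, -85) seated [643.2 157.1] raised10 [644.  140.3]
(-65, 85) seated [481.4 271.7] raised10 [481.8 253.2]
deck corner check [432.1 347.6] strip top [229.  187.3] [253.8 194.4]
LF (array([63.1, 83.7]), np.float64(37.044915685938875))
RF (array([ 65.9, -85.8]), np.float64(35.790056724291176))
RN (array([-63.6, -86.5]), np.float64(34.24874418666769))
LN (array([-62.9,  84.6]), np.float64(35.861846179175096))
```

The plate is seated: its pose is within 1 mm of home, and all corner heights agree with about 37. Next is the latch, so I'm moving to the left side of the knob.

Call:
jog_arm:
  deltas:
    - {"dx":0.0157,"dy":-0.046,"dz":0,"roll":0}
    - {"dx":0.0157,"dy":-0.046,"dz":0,"roll":0}
    - {"dx":0.0157,"dy":-0.046,"dz":0,"roll":0}
    - {"dx":0.0157,"dy":-0.046,"dz":0,"roll":0}
    - {"dx":0.0157,"dy":-0.046,"dz":0,"roll":0}

```text
t: 10.6
tcp_pos: [465.6, 1.1, 139.7]
tcp_rot: [-3.141, -0.014, -0.003]
contact_force: [0.5, -0.6, -0.2]
finger_gap: -0.005
```

Call:
jog_arm:
  deltas:
    - {"dx":0.0157,"dy":-0.046,"dz":0,"roll":0}
    - {"dx":0.0157,"dy":-0.046,"dz":0,"roll":0}
    - {"dx":0.0157,"dy":-0.046,"dz":0,"roll":0}
    - {"dx":0,"dy":0,"dz":0,"roll":0}
    - {"dx":0,"dy":0,"dz":0,"roll":0}

```text
t: 11.1
tcp_pos: [510.5, 138.7, 139.2]
tcp_rot: [-3.141, -0.018, -0.001]
contact_force: [-0.1, 0.6, 0.1]
finger_gap: 0.001
```

Call:
jog_arm:
  deltas:
    - {"dx":0,"dy":0,"dz":0.04,"roll":0}
    - {"dx":0,"dy":0,"dz":0.039,"roll":0}
    - {"dx":0,"dy":0,"dz":0,"roll":0}
    - {"dx":0,"dy":-0.008,"dz":0,"roll":0}
    - {"dx":0,"dy":0,"dz":0,"roll":0}

```text
t: 11.6
tcp_pos: [511.2, 145.1, 62.2]
tcp_rot: [-3.141, -0.011, -0.004]
contact_force: [0.4, -0.3, 0.8]
finger_gap: 0.002
```

```bash
python3 snap.py 8 b
```

```text
11.6 [511.2 145.1  62.2] [ 0.4 -0.3  0.8]
```

View pics/s8.png

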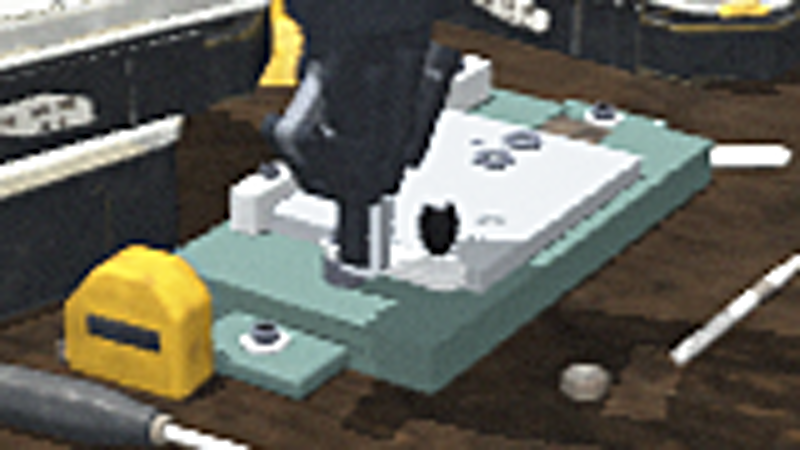

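Call:
jog_arm:
  deltas:
    - {"dx":0,"dy":0.008,"dz":0,"roll":0}
    - {"dx":0,"dy":0.008,"dz":0,"roll":0}
    - {"dx":0,"dy":0.005,"dz":0,"roll":0}
    - {"dx":0,"dy":0.005,"dz":0,"roll":0}
    - {"dx":0,"dy":0.005,"dz":0,"roll":0}

```text
t: 12.2
tcp_pos: [509.8, 113.1, 60.5]
tcp_rot: [-3.141, -0.01, 0.001]
contact_force: [-0.4, 2.6, 0.4]
finger_gap: -0.001
```

Call:
jog_arm:
  deltas:
    - {"dx":0.001,"dy":0.005,"dz":0,"roll":0}
    - {"dx":0.001,"dy":0.005,"dz":0,"roll":0}
    - {"dx":0.002,"dy":0.005,"dz":0,"roll":0}
    - {"dx":0.002,"dy":0.005,"dz":0,"roll":0}
    - {"dx":0,"dy":0,"dz":0,"roll":0}

```text
t: 12.7
tcp_pos: [516.8, 92.9, 60.4]
tcp_rot: [3.141, 0.011, 0.001]
contact_force: [-0.1, -0.3, 0.6]
finger_gap: 0.002
```

```bash
python3 snap.py 9 b
```

```text
12.7 [516.8  92.9  60.4] [-0.1 -0.3  0.6]
```

View pics/s9.png

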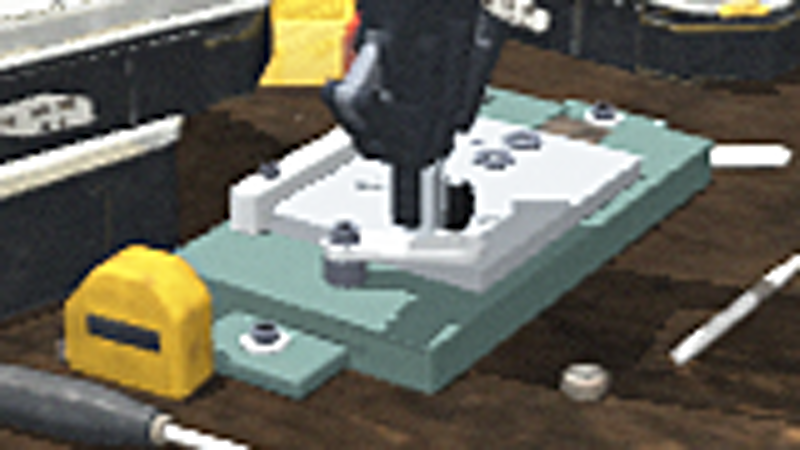

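Call:
jog_arm:
  deltas:
    - {"dx":0.002,"dy":0.004,"dz":0,"roll":0}
    - {"dx":0.002,"dy":0.004,"dz":0,"roll":0}
    - {"dx":0.002,"dy":0.004,"dz":0,"roll":0}
    - {"dx":0.002,"dy":0.003,"dz":0,"roll":0}
    - {"dx":0,"dy":0,"dz":0,"roll":0}

```text
t: 13.3
tcp_pos: [525.3, 78.3, 60.6]
tcp_rot: [-3.141, -0.011, -0.002]
contact_force: [1.6, 2.1, 0.6]
finger_gap: -0.001
```

```bash
python3 snap.py 10 b
```

```text
13.3 [525.3  78.3  60.6] [1.6 2.1 0.6]
```

View pics/s10.png

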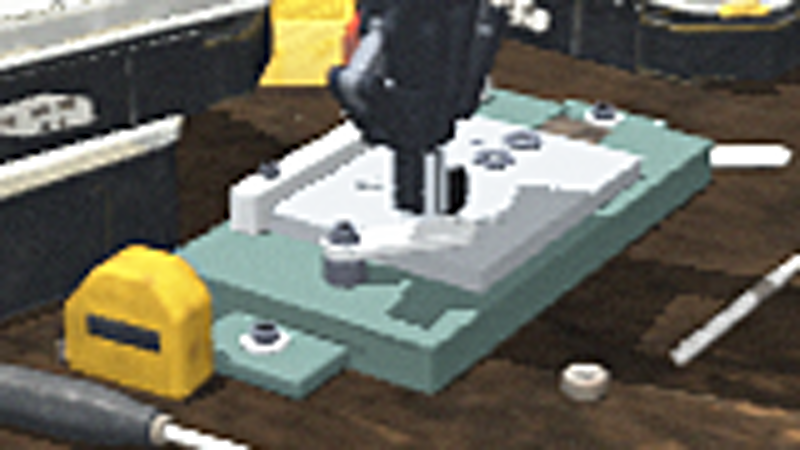

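Call:
jog_arm:
  deltas:
    - {"dx":0,"dy":-0.008,"dz":0,"roll":0}
    - {"dx":-0.03,"dy":0,"dz":0,"roll":0}
    - {"dx":-0.02,"dy":0,"dz":0,"roll":0}
    - {"dx":0,"dy":0.02,"dz":0,"roll":0}
    - {"dx":0,"dy":0.018,"dz":0,"roll":0}

```text
t: 13.9
tcp_pos: [473.2, 48.3, 60.3]
tcp_rot: [3.141, 0.014, -0.002]
contact_force: [0.4, 0.2, 0.1]
finger_gap: 0.003
```

Call:
jog_arm:
  deltas:
    - {"dx":0,"dy":0,"dz":0,"roll":0}
    - {"dx":0.008,"dy":0,"dz":0,"roll":0}
    - {"dx":0.008,"dy":0,"dz":0,"roll":0}
    - {"dx":0,"dy":0,"dz":0,"roll":0}

```text
t: 14.3
tcp_pos: [492.6, 49.0, 60.6]
tcp_rot: [-3.141, -0.012, -0.003]
contact_force: [0.1, 0.5, -0.2]
finger_gap: -0.003
```

```bash
python3 snap.py 11 b
```

```text
14.3 [492.6  49.   60.6] [ 0.1  0.5 -0.2]
```

View pics/s11.png

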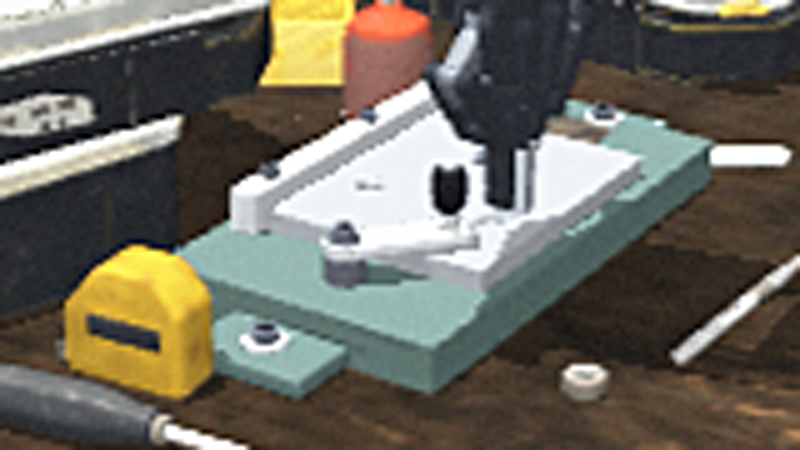

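Now I'll push +x.

Call:
jog_arm:
  deltas:
    - {"dx":0.006,"dy":0,"dz":0,"roll":0}
    - {"dx":0.006,"dy":0,"dz":0,"roll":0}
    - {"dx":0.006,"dy":0,"dz":0,"roll":0}
    - {"dx":0.006,"dy":0,"dz":0,"roll":0}
    - {"dx":0.006,"dy":0,"dz":0,"roll":0}

```text
t: 14.9
tcp_pos: [518.8, 48.1, 59.7]
tcp_rot: [3.141, 0.012, -0.007]
contact_force: [-3.9, -3.3, -0.6]
finger_gap: 0.001
```

Call:
jog_arm:
  deltas:
    - {"dx":0.004,"dy":0.001,"dz":0,"roll":0}
    - {"dx":0.004,"dy":0.001,"dz":0,"roll":0}
    - {"dx":0.002,"dy":0.001,"dz":0,"roll":0}
    - {"dx":0,"dy":0,"dz":0,"roll":0}

```text
t: 15.3
tcp_pos: [531.2, 45.7, 60.5]
tcp_rot: [-3.141, -0.011, -0.001]
contact_force: [-0.8, -0.9, -1.1]
finger_gap: -0.0
```

Call:
jog_arm:
  deltas:
    - {"dx":0.002,"dy":0,"dz":0,"roll":0}
    - {"dx":0.002,"dy":0,"dz":0,"roll":0}
    - {"dx":0.001,"dy":0,"dz":0,"roll":0}
    - {"dx":0,"dy":0,"dz":0,"roll":0}

```text
t: 15.7
tcp_pos: [535.9, 45.7, 60.6]
tcp_rot: [-3.142, -0.012, -0.001]
contact_force: [-1.7, -1.3, 0.1]
finger_gap: -0.001
```

Call:
jog_arm:
  deltas:
    - {"dx":0.001,"dy":0,"dz":0,"roll":0}
    - {"dx":0.001,"dy":0,"dz":0,"roll":0}
    - {"dx":0,"dy":0,"dz":0,"roll":0}

```text
t: 16.0
tcp_pos: [536.5, 45.6, 60.4]
tcp_rot: [3.141, 0.011, -0.003]
contact_force: [-4.5, -1.1, 2.6]
finger_gap: -0.0
```

Call:
jog_arm:
  deltas:
    - {"dx":0.001,"dy":0,"dz":0,"roll":0}
    - {"dx":0.001,"dy":0,"dz":0,"roll":0}
    - {"dx":0,"dy":0,"dz":0,"roll":0}

```text
t: 16.3
tcp_pos: [536.7, 45.6, 60.1]
tcp_rot: [3.141, 0.011, -0.009]
contact_force: [-10.2, -1.7, 7.2]
finger_gap: 0.003
```

Call:
jog_arm:
  deltas:
    - {"dx":0.001,"dy":0,"dz":0,"roll":0}
    - {"dx":0,"dy":0,"dz":0,"roll":0}

```text
t: 16.5
tcp_pos: [536.8, 45.6, 60.0]
tcp_rot: [3.141, 0.011, -0.012]
contact_force: [-12.8, -1.0, 8.9]
finger_gap: -0.002
```

The force rises with no further motion, so the latch is at its stop. I'll retreat and check.

Call:
jog_arm:
  deltas:
    - {"dx":-0.01,"dy":0,"dz":0,"roll":0}
    - {"dx":-0.03,"dy":0,"dz":0,"roll":0}
    - {"dx":-0.02,"dy":0,"dz":-0.045,"roll":0}
    - {"dx":-0.02,"dy":0.03,"dz":-0.045,"roll":0}
    - {"dx":-0.02,"dy":0.045,"dz":-0.03,"roll":0}

```text
t: 17.0
tcp_pos: [447.4, -19.5, 172.8]
tcp_rot: [3.142, 0.017, 0.008]
contact_force: [1.8, -0.7, -0.2]
finger_gap: 0.004
```

Call:
jog_arm:
  deltas:
    - {"dx":0,"dy":0.048,"dz":0,"roll":0}
    - {"dx":0,"dy":0.048,"dz":0,"roll":0}
    - {"dx":0,"dy":0.048,"dz":0,"roll":0}
    - {"dx":0,"dy":0.048,"dz":0,"roll":0}
    - {"dx":0,"dy":0.048,"dz":0,"roll":0}

```text
t: 17.5
tcp_pos: [448.6, -262.4, 171.0]
tcp_rot: [3.14, 0.011, 0.004]
contact_force: [0.2, 0.5, 0.2]
finger_gap: -0.001
```

Call:
jog_arm:
  deltas:
    - {"dx":0,"dy":0,"dz":0,"roll":0}
    - {"dx":0,"dy":0,"dz":0,"roll":0}

```text
t: 17.7
tcp_pos: [448.2, -261.1, 170.5]
tcp_rot: [3.141, 0.007, 0.002]
contact_force: [-0.4, 0.4, 0.5]
finger_gap: -0.002
```

```bash
python3 snap.py 12 b
```

```text
17.7 [ 448.2 -261.1  170.5] [-0.4  0.4  0.5]
```

View pics/s12.png

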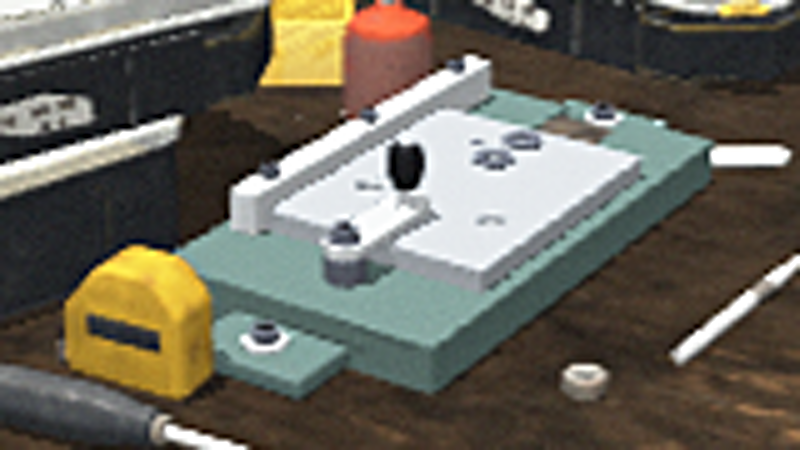

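View pics/t12.png

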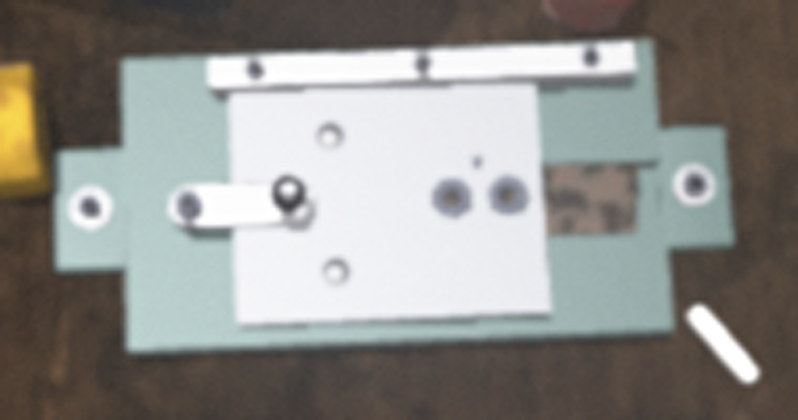

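```bash
python3 - <<'E'
from h import *
k=J(P(289,192,79.5));print(k,'angle',np.arctan2(108-k[1],-k[0]))
plate((329,136),(335,271),37)
a=cv2.imread('pics/t12.png').astype(int);b=cv2.imread('pics/t7.png').astype(int)
print('diff px outside latch',(abs(a-b).max(2)[:,320:]>40).sum())
E
```

```text
[-0.93688127 53.3929141 ] angle 1.5536412389051404
plate yaw 0.003 [ 0.9 -0.2] [[-0.2, -0.0], [0.2, 0.0]]
diff px outside latch 0
```

```bash
python3 -c "
from station import *
print(finish_job())"
```

```text
the job is handed in; nothing more can be done
None
```

The drill plate is fully seated on both pins and the latch is swung round to its stop over it. I handed the job in at about 17.8 s of the 58 s allowed.

**What I did:** With shut fingers I nudged the plate square and flat against the guide strip. I then slid it left along the strip until both holes dropped over the pins. After that I pushed the knob round, first from its left side and then from the near side, until it hit the stop. The highest force reading was about 16 N, at the latch stop.

**Last checks:**
- **Plate:** The final picture shows both pins in their holes. The plate is within about 1 mm of its place and turned about 0.003 rad.
- **Plate height:** Before I moved the latch, the plate's top corners measured 34 to 37 mm above the bench. 37 mm is flat, and the low readings are within what I would expect of the cameras. With the plate still raised, its left end would have read about 10 mm higher.
- **Latch:** It measures 1.554 rad against the 1.57 stop. That is within measuring error, and the knob did not move further as the force rose.
- **Surroundings:** The nut, chalk, scriber, screwdriver, tape measure and oil can look unmoved in the jig close-ups. I did not measure each one. The arm was clear of everything at the end.

No checks failed or disagreed.

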